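# Cull damaged lens modules and complete the floodlight

## Task

Some lens modules, both in the black floodlight housing and among the loose spares on the bench, are damaged (a corner of the plate broken out, one end snapped off short, or one end bent up): put every damaged one in the empty blue bin. Fill every empty pocket of the housing with a sound spare, seated flat on the pocket floor, so that all six hold a sound module. Leave the sound modules already fitted where they are and any spare left over flat on the bench, and do not disturb the carton or the tape core.

Things in the scene. Friction and masses are not known exactly. Their poses are not given: they have to be found in the camera images.
- housing: black floodlight housing, fixed, 150 (x) x 452 (y) mm, a row of six pockets along y; rib tops at 36 mm, pocket floors at 30 mm. Origin: centre of its underside on the bench; z up.
- pocket0 (a point): centre of the floor of pocket 0 of the housing, 30 mm above the bench; the pocket is 130 mm along the housing's x, 66 mm along its y and 6 mm deep, next pocket 74 mm on in y; axes as the housing's. It may hold a sound module, a damaged one or none; a seated module's origin lies here, with 3 mm play, its length along x
- pocket1 (a point): centre of the floor of pocket 1 of the housing, 30 mm above the bench; the pocket is 130 mm along the housing's x, 66 mm along its y and 6 mm deep, next pocket 74 mm on in y; axes as the housing's. It may hold a sound module, a damaged one or none; a seated module's origin lies here, with 3 mm play, its length along x
- pocket2 (a point): centre of the floor of pocket 2 of the housing, 30 mm above the bench; the pocket is 130 mm along the housing's x, 66 mm along its y and 6 mm deep, next pocket 74 mm on in y; axes as the housing's. It may hold a sound module, a damaged one or none; a seated module's origin lies here, with 3 mm play, its length along x
- pocket3 (a point): centre of the floor of pocket 3 of the housing, 30 mm above the bench; the pocket is 130 mm along the housing's x, 66 mm along its y and 6 mm deep, next pocket 74 mm on in y; axes as the housing's. It may hold a sound module, a damaged one or none; a seated module's origin lies here, with 3 mm play, its length along x
- pocket4 (a point): centre of the floor of pocket 4 of the housing, 30 mm above the bench; the pocket is 130 mm along the housing's x, 66 mm along its y and 6 mm deep, next pocket 74 mm on in y; axes as the housing's. It may hold a sound module, a damaged one or none; a seated module's origin lies here, with 3 mm play, its length along x
- pocket5 (a point): centre of the floor of pocket 5 of the housing, 30 mm above the bench; the pocket is 130 mm along the housing's x, 66 mm along its y and 6 mm deep, next pocket 74 mm on in y; axes as the housing's. It may hold a sound module, a damaged one or none; a seated module's origin lies here, with 3 mm play, its length along x
- fitted1: fitted in a pocket at the start (may be absent): a sound lens module: bare metal plate 124 (x) x 60 (y) x 8 mm, white diffuser block 72 x 32 x 24 mm centred on top (to grip across its 32 mm); 32 mm high in all, alike either way round, 0.2 kg. Origin: centre of the plate's underside below the middle of the diffuser; x along the length, y across, z up.
- fitted2: fitted in a pocket at the start (may be absent): a sound lens module: bare metal plate 124 (x) x 60 (y) x 8 mm, white diffuser block 72 x 32 x 24 mm centred on top (to grip across its 32 mm); 32 mm high in all, alike either way round, 0.2 kg. Origin: centre of the plate's underside below the middle of the diffuser; x along the length, y across, z up.
- fitted3: fitted in a pocket at the start (may be absent): a sound lens module: bare metal plate 124 (x) x 60 (y) x 8 mm, white diffuser block 72 x 32 x 24 mm centred on top (to grip across its 32 mm); 32 mm high in all, alike either way round, 0.2 kg. Origin: centre of the plate's underside below the middle of the diffuser; x along the length, y across, z up.
- chipped: in a pocket at the start (may be absent), damaged: like a sound module, diffuser and all, but one corner of the plate is broken out (34 mm along x by 28 mm along y, at +x +y). Origin: centre of the plate's underside below the middle of the diffuser; x along the length, y across, z up.
- short: in a pocket at the start (may be absent), damaged: like a sound module, but its +x end is snapped off right after the diffuser, so the plate is 100 mm long (62 mm to -x, 38 mm to +x). Origin: centre of the plate's underside below the middle of the diffuser; x along the length, y across, z up.
- bent: in a pocket at the start (may be absent), damaged: like a sound module, but the last 26 mm of the plate at +x are bent up at 45 degrees, to about 25 mm above its underside. Origin: centre of the plate's underside below the middle of the diffuser; x along the length, y across, z up.
- spare1: lying flat on the bench between housing and robot at the start: a sound lens module: bare metal plate 124 (x) x 60 (y) x 8 mm, white diffuser block 72 x 32 x 24 mm centred on top (to grip across its 32 mm); 32 mm high in all, alike either way round, 0.2 kg. Origin: centre of the plate's underside below the middle of the diffuser; x along the length, y across, z up.
- spare2: lying flat on the bench between housing and robot at the start: a sound lens module: bare metal plate 124 (x) x 60 (y) x 8 mm, white diffuser block 72 x 32 x 24 mm centred on top (to grip across its 32 mm); 32 mm high in all, alike either way round, 0.2 kg. Origin: centre of the plate's underside below the middle of the diffuser; x along the length, y across, z up.
- spare3: lying flat on the bench between housing and robot at the start: a sound lens module: bare metal plate 124 (x) x 60 (y) x 8 mm, white diffuser block 72 x 32 x 24 mm centred on top (to grip across its 32 mm); 32 mm high in all, alike either way round, 0.2 kg. Origin: centre of the plate's underside below the middle of the diffuser; x along the length, y across, z up.
- spare4: lying flat on the bench between housing and robot at the start: a sound lens module: bare metal plate 124 (x) x 60 (y) x 8 mm, white diffuser block 72 x 32 x 24 mm centred on top (to grip across its 32 mm); 32 mm high in all, alike either way round, 0.2 kg. Origin: centre of the plate's underside below the middle of the diffuser; x along the length, y across, z up.
- spare_chipped: lying among the spares on the bench at the start, damaged: like a sound module, diffuser and all, but one corner of the plate is broken out (34 mm along x by 28 mm along y, at +x +y). Origin: centre of the plate's underside below the middle of the diffuser; x along the length, y across, z up.
- reject_bin: empty blue plastic bin, fixed, open at the top, 260 (x) x 200 (y) x 70 mm high, walls and floor 5 mm; on the left or the right of the work. Origin: centre of its underside
- gland_bin: bystander: blue bin of the same size on the other side, filled with black cable glands up to about 88 mm high, fixed. Origin: centre of its underside
- tape_roll: bystander: cardboard tape core, 80 mm across, 25 mm high, lying near one end of the housing. Origin: centre of its underside
- carton: bystander: small closed cardboard carton, 80 x 60 x 45 mm, standing near the other end of the housing. Origin: centre of its underside
Mind the look-alikes: they are no part of the job. Leave any purple or red look-alike of the fitted2 alone.

How it is judged:
By the outcome, as a careful person would: the job done as asked, in the order asked, and still so for the second after the job is handed in, with the robot touching nothing.
Of fitted1, fitted2, fitted3 only 2 to 3 are there at a start; the rules pass over those that are not, and their reading is None.
Of chipped, short, bent only 1 to 2 are there at a start; the rules pass over those that are not, and their reading is None.
At some moment in a run one of spare1, spare2, spare3, spare4, spare_chipped may be knocked a few centimetres aside while the robot is not near it.
It also fails if it takes over 210 s, if anything falls off the work surface, if the arm or the gripper's body presses on something with over 40 N, if the wrist force passes 120 N, or if a joint passes its speed limit or range.

## Robot

A 6-joint arm with a two-finger parallel gripper is mounted at the origin on the work surface. World frame = base frame: x ahead of the robot, y to its left, z up, the work surface at z = 0. Lengths are in m, angles in rad, forces in N, time in s.
With the tool pointing down it reaches from about 0.225 to 0.875 m from the base axis. Payload 3.4 kg.
Tool frame: the origin (TCP) lies at the very end of the fingers, on their centre line; the grasp point (between the pads) lies 19 mm behind it; z points along the fingers, x is the direction in which the jaws open and shut, and the axes are right-handed (so a half turn about z gives the same grasp; the last joint's range is limited). The gripper opens to 85 mm and grips with 20 to 120 N. Pads are 22 mm wide; open, the fingers measure 114 mm over their backs; the gripper's body (76 mm by 85 mm) begins 54 mm behind the grasp point. The pads swing forward as they close: fully open they stand 13 mm farther back than shut.
Start: joints at [-1.282, 0.276, 1.505, -0, 1.361, -0.121], TCP at [0.229, -0.527, 0.231] pointing down, gripper open.
Joint ranges: [-2.89, 2.89], [-0.75, 2.08], [0.22, 2.7], [-1.18, 4.32], [0.11, 2.71], [-2.7, 2.7]. Speed limits (rad/s): [2.57, 2.57, 3.14, 3.14, 3.14, 3.14].

## Interface

Orientations are given as a unit quaternion [w, x, y, z].
In Python, from rig import manip gives the robot as it stands.
- The arm moves only by the tool send_rows, never from a script. Its argument "increments" is a list of rows, each a list of 5 numbers: the opening, from 0 (shut) to 1 (fully open), then the shift along the tool's x, y, z in m, then the turn about the tool's z in rad. A call has 1 to 8 rows; each row shifts and turns the commanded pose from where the row before left it, along the tool's axes as they then stand; what a row does not reach is not made up. A row lasts 1/8 s, in which the tool goes at most 62.5 mm and 10.7 degrees, less where a joint would pass 70% of its speed; a pose out of reach is approached as far as the arm can. A call is refused whole if a number of a shift passes 0.0625 or a number of a turn 0.188, either way. A call with a gripper value outside its range is refused whole. The fingers move at their own pace and stop on an object; "squeeze" is the grip in N (left out, the last holds). Time passes only in rows, so rows that do not move let the fingers close. It gives the time, the measured TCP pose, the force and the opening at its end, in the units of the state.
- manip.get_state(): the state, without advancing time (a new reading comes with each control period).
- manip.get_image(name): name is "scene" or "top" or "wrist"; returns the picture (384x512x3 uint8, red, green, blue); there is no depth.
- manip.calibration(name): a dict with "fx", "fy", "cx", "cy" (pixels), "camera_from_world" (4x4, takes a point from world to camera coordinates). Camera axes: x right, y up, looking along -z (the intrinsics and any distortion apply to the point x, -y, -z); pixel columns grow to the right and rows downward; lengths in m; the calibration is good to about 2 mm. A picture is of the moment at which its call begins: read the wrist's pose just before it. calibration takes no time and is no camera call; for the wrist camera it gives the pose at the moment of the call.
- manip.sign_off(): hands the job in, once; it reports no verdict.
The state is a dict: "clock": time; "qpos": joint angles; "qd": joint speeds; "effort": joint torques, N m; "position": TCP position; "ee_rot": TCP orientation; "contact_force": force on the tool from outside, world axes, zero at the start; "moment": the same for the moment, N m; "width": finger opening in m.
Only numpy, scipy, OpenCV 4.12 (cv2) and the standard library are available. Lean on these libraries where they do the work, as an engineer would, in place of code of your own. Each camera call takes 0.05 s, during which the arm holds its last target.

## Working session

There is one attempt and no reset: what is moved stays moved. The work goes in short steps, Python scripts to look and compute and a tool call to move; the robot and the scene stay as the last step left them, time stands still between calls to the robot, and variables do not carry over. Pictures are saved under pics/ and viewed, and the job is handed in when it is done.

Besides the shell and the picture viewer there is one more tool, called after "Call:" as a command line: name --pt "numbers of a row" for each row, then --argument value for the rest. send_rows: Moves the arm, as the interface text tells. Its arguments: {"type":"object","properties":{"increments":{"type":"array","items":{"type":"array","items":{"type":"number"}}},"squeeze":{"type":"number"}},"required":["increments"]}

```bash
ls; mkdir -p pics
python3 - <<'E'
from rig import manip
import cv2
print(manip.get_state())
for n in ["scene","top","wrist"]:
    im=manip.get_image(n); cv2.imwrite(f"pics/{n}0.png",im[:,:,::-1])
    c=manip.calibration(n); print(n,c)
E
```

```text
pics
{'clock': 0.0, 'qpos': array([-1.28201631e+00,  2.76634724e-01,  1.50613058e+00,  5.92909846e-06,
        1.36068792e+00, -1.21018415e-01]), 'qd': array([-1.27883375e-03, -3.83834491e-05, -5.14129773e-04, -1.62281880e-04,
        1.97301693e-03,  2.94992823e-04]), 'effort': array([-2.59512208e-04, -4.16775084e+01, -2.45800138e+01, -2.51852071e-04,
        1.09458243e-02, -5.25949044e-07]), 'position': array([ 0.22893244, -0.52689491,  0.23041806]), 'ee_rot': array([-6.02601590e-04,  8.36188410e-01, -5.48441499e-01, -7.08742977e-04]), 'contact_force': array([0.91626129, 0.41564386, 0.04174822]), 'moment': array([-0.00020219,  0.03131601, -0.01783859]), 'width': 0.08553488873423953}
scene {'fx': 421.6939286834617, 'fy': 421.6939286834617, 'cx': 253.0831243668938, 'cy': 186.43326322089047, 'camera_from_world': array([[-8.18370667e-01,  5.74690710e-01,  1.96436744e-04,
         3.54947197e-01],
       [-4.40833054e-01, -6.27973998e-01,  6.41338348e-01,
         2.51015648e-01],
       [ 3.68694548e-01,  5.24765896e-01,  7.67258161e-01,
        -1.93034623e+00],
       [ 0.00000000e+00,  0.00000000e+00,  0.00000000e+00,
         1.00000000e+00]])}
top {'fx': 422.31484275183, 'fy': 422.31484275183, 'cx': 255.92329290446884, 'cy': 186.43511913771852, 'camera_from_world': array([[ 0.01679209, -0.9997874 ,  0.01196608,  0.09173185],
       [ 0.99721497,  0.01761626,  0.07247049, -0.49073419],
       [-0.07266588,  0.01071582,  0.99729877, -1.68254845],
       [ 0.        ,  0.        ,  0.        ,  1.        ]])}
wrist {'fx': 289.51032965142383, 'fy': 289.51032965142383, 'cx': 258.85869371078445, 'cy': 191.2050947115995, 'camera_from_world': array([[ 0.39861137, -0.91711901, -0.00130435, -0.5738628 ],
       [ 0.88025737,  0.38298843, -0.28011928,  0.03621159],
       [ 0.25740227,  0.11051057,  0.95996431, -0.37948434],
       [ 0.        ,  0.        ,  0.        ,  1.        ]])}
```

View pics/top0.png

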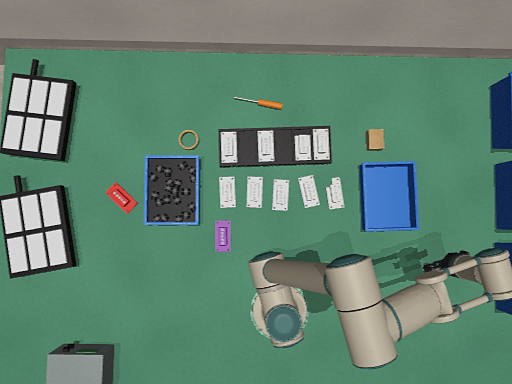

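View pics/scene0.png

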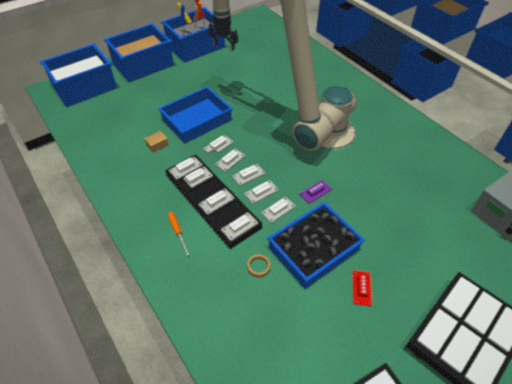

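Run:
```python
import cv2
im=cv2.imread("pics/top0.png"); cv2.imwrite("pics/top0c.png",cv2.resize(im[70:270,130:380],None,fx=3,fy=3,interpolation=cv2.INTER_CUBIC))
```

```text
(no output)
```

View pics/top0c.png

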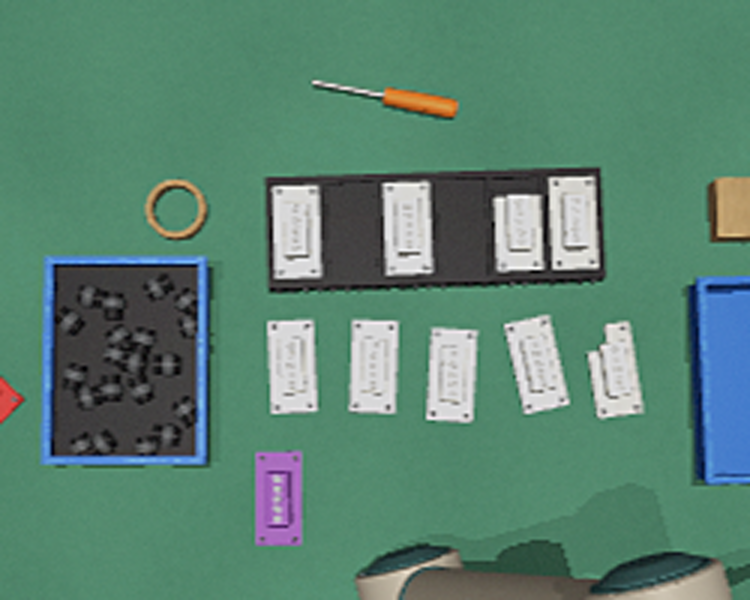

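The top view shows the housing at (275,147), with modules at columns 229, 265, 303 (short, upper end) and 321, and empty pockets around 247 and 284. The spares are at row 192, columns 227, 255, 280, 308 and 335. The last one, at (335,193), has a broken corner. The purple (223,236) and red (121,197) look-alikes stay untouched. The empty bin is at (389,196). I'll measure these next.

```bash
cat > h.py <<'E'
from rig import manip
import numpy as np, cv2
from scipy.spatial.transform import Rotation as Rn
def cal(n):
    c=manip.calibration(n); return (c["fx"],c["fy"],c["cx"],c["cy"],np.array(c["camera_from_world"]))
def unproj(c,u,v,z):
    fx,fy,cx,cy,T=c; d=np.array([(u-cx)/fx,-(v-cy)/fy,-1.0])
    R=T[:3,:3];o=-R.T@T[:3,3];w=R.T@d; return o+w*(z-o[2])/w[2]
def proj(c,p):
    fx,fy,cx,cy,T=c; q=T[:3,:3]@np.asarray(p,float)+T[:3,3]; return np.array([cx+fx*q[0]/-q[2],cy-fy*q[1]/-q[2]])
def shot(n,name):
    c=cal(n); im=manip.get_image(n)[:,:,::-1].copy(); cv2.imwrite(f"pics/{name}.png",im); return c,im
def plates(c,im,zf,roi=None,amin=150,thr=150):
    hsv=cv2.cvtColor(im,cv2.COLOR_BGR2HSV); m=((hsv[:,:,1]<45)&(hsv[:,:,2]>thr)).astype(np.uint8)
    m=cv2.morphologyEx(m,cv2.MORPH_CLOSE,np.ones((3,3)))
    out=[]
    for k in cv2.findContours(m,cv2.RETR_EXTERNAL,cv2.CHAIN_APPROX_NONE)[0]:
        if cv2.contourArea(k)<amin: continue
        u,v=k[:,0].mean(0)
        if roi and not(roi[0]<u<roi[2] and roi[1]<v<roi[3]): continue
        z=zf(u,v); w=np.array([unproj(c,*p,z)[:2] for p in k[:,0]])*1000
        (cx,cy),(a,b),an=cv2.minAreaRect(w.astype(np.float32))
        if a<b: a,b,an=b,a,an+90
        an=(an+90)%180-90
        out.append((round(u),round(v),round(cx,1),round(cy,1),round(a,1),round(b,1),round(an,1)))
    return out
def pose():
    s=manip.get_state(); w,x,y,z=s["ee_rot"]; R=Rn.from_quat([x,y,z,w]).as_matrix()
    return s,R
def go(x,y,z,yaw=None):
    """print total tool-frame shift and turn to target (yaw deg of tool x axis, mod 180)"""
    s,R=pose(); d=R.T@(np.array([x,y,z])-s["position"]); cur=np.degrees(np.arctan2(R[1,0],R[0,0]))
    t=0
    if yaw is not None:
        e=(yaw-cur+90)%180-90; t=-np.radians(e)
    print("t",round(s["clock"],2),"pos",s["position"].round(4),"yaw",cur.round(2),"w",round(s["width"],4),"F",s["contact_force"].round(1),"q6",s["qpos"][5].round(2))
    print("shift mm",(d*1000).round(1),"turn",round(t,4))
E
python3 - <<'E'
from h import *
c=cal("top"); im=cv2.imread("pics/top0.png")
print(*plates(c,im,lambda u,v:0.038 if v<170 else .008,roi=(200,110,350,220)),sep="\n")
# dark housing corners
for u,v in [(219,129.5),(330,126.5),(331.5,163.5),(220,166.5)]: print(unproj(c,u,v,.036).round(4))
for u,v in [(362,164),(415,162.5),(417,230),(363,231)]: print('bin',unproj(c,u,v,.07).round(4))
go(.42,.1,.4,-90)
E
```

```text
(280, 194, 459.0, 1.4, 124.1, 63.9, -2.6)
(335, 193, 469.5, -217.2, 125.0, 62.5, 8.9)
(254, 192, 467.2, 107.4, 121.6, 64.6, 0.9)
(227, 192, 465.3, 216.5, 121.7, 64.6, 1.3)
(308, 191, 475.0, -112.5, 125.6, 63.6, 13.5)
(303, 147, 647.4, -83.6, 101.6, 60.2, 0.6)
(228, 147, 643.9, 212.7, 121.4, 60.0, 1.3)
(265, 146, 652.8, 64.8, 125.5, 60.1, 0.9)
(321, 144, 663.0, -156.4, 123.6, 61.9, 3.1)
[0.7143 0.2525 0.036 ]
[ 0.7352 -0.1941  0.036 ]
[ 0.5851 -0.2007  0.036 ]
[0.5649 0.245  0.036 ]
bin [ 0.5809 -0.3143  0.07  ]
bin [ 0.5907 -0.5234  0.07  ]
bin [ 0.3265 -0.5284  0.07  ]
bin [ 0.3192 -0.3178  0.07  ]
t 0.15 pos [ 0.229  -0.527   0.2307] yaw -66.52 w 0.0857 F [ 0.5  0.3 -0.1] q6 -0.12
shift mm [-499.2 -425.1 -168.6] turn 0.4098
```

Call:
send_rows --pt "1 0 0 -0.056 0.137" --pt "1 0 0 -0.056 0.137" --pt "1 0 0 -0.056 0.136" --pt "1 -0.057 -0.0174 0 0" --pt "1 -0.057 -0.0174 0 0" --pt "1 -0.057 -0.0174 0 0" --pt "1 -0.057 -0.0174 0 0" --pt "1 -0.057 -0.0174 0 0"

```text
clock: 1.15
position: [0.3163, -0.2405, 0.3991]
ee_rot: [0.0, -0.707, 0.707, -0.0]
contact_force: [0.9, 0.0, -0.5]
width: 0.0854
```

Call:
send_rows --pt "1 -0.057 -0.0174 0 0" --pt "1 -0.057 -0.0174 0 0" --pt "1 -0.057 -0.0174 0 0" --pt "1 -0.057 -0.0174 0 0" --pt "1 -0.057 -0.0174 0 0" --pt "1 -0.057 -0.0174 0 0" --pt "1 0 0 0 0"

```text
clock: 2.02
position: [0.4208, 0.1033, 0.3985]
ee_rot: [0.0, 0.71, -0.704, -0.001]
contact_force: [-0.6, -1.4, -0.0]
width: 0.0858
```

Run:
```python
from h import *
go(.42,.1,.4,-90)
c,im=shot("wrist","w1"); T=c[4]; print("cam",(-T[:3,:3].T@T[:3,3]).round(3)); cv2.imwrite("pics/w1b.png",cv2.resize(im,(768,576),interpolation=cv2.INTER_CUBIC))
```

```text
t 2.02 pos [0.4208 0.1033 0.3985] yaw -89.57 w 0.0858 F [-0.6 -1.4 -0. ] q6 1.64
shift mm [ 3.3  0.9 -1.5] turn 0.0075
cam [0.492 0.104 0.541]
```

View pics/w1b.png

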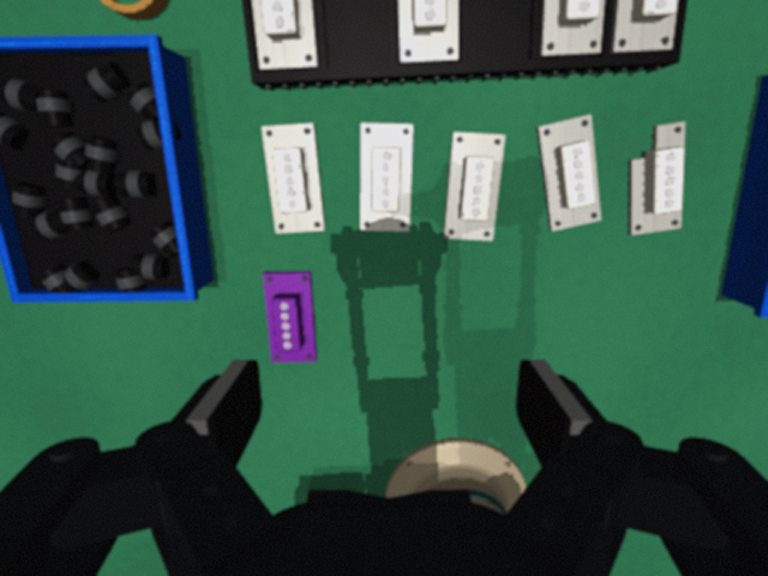

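The wrist view shows the five spares at row ~180. Four are whole and the one at (657,178) is chipped. The housing's near ends are at the top edge. The camera looks back towards the base, so I'll move forward to see the whole housing.

Call:
send_rows --pt "1 0.022 -0.052 0 0.007" --pt "1 0.022 -0.052 0 0" --pt "1 0.022 -0.052 0 0" --pt "1 0.014 -0.04 0 0" --pt "1 0 0 0 0" --pt "1 0 0 0 0"

```text
clock: 2.82
position: [0.6153, 0.017, 0.3991]
ee_rot: [-0.001, -0.704, 0.71, 0.001]
contact_force: [0.2, -0.0, 0.6]
width: 0.0854
```

Run:
```python
from h import *
go(.62,.02,.4,-90)
c,im=shot("wrist","w2"); np.save("w2.npy",np.array(c[4])); T=c[4]; print("cam",(-T[:3,:3].T@T[:3,3]).round(3)); cv2.imwrite("pics/w2b.png",cv2.resize(im,(768,576),interpolation=cv2.INTER_CUBIC))
```

```text
t 2.83 pos [0.6153 0.017  0.3991] yaw -90.54 w 0.0854 F [ 0.2 -0.   0.6] q6 1.49
shift mm [-3.  -4.7 -0.9] turn -0.0093
cam [0.687 0.017 0.542]
```

View pics/w2b.png

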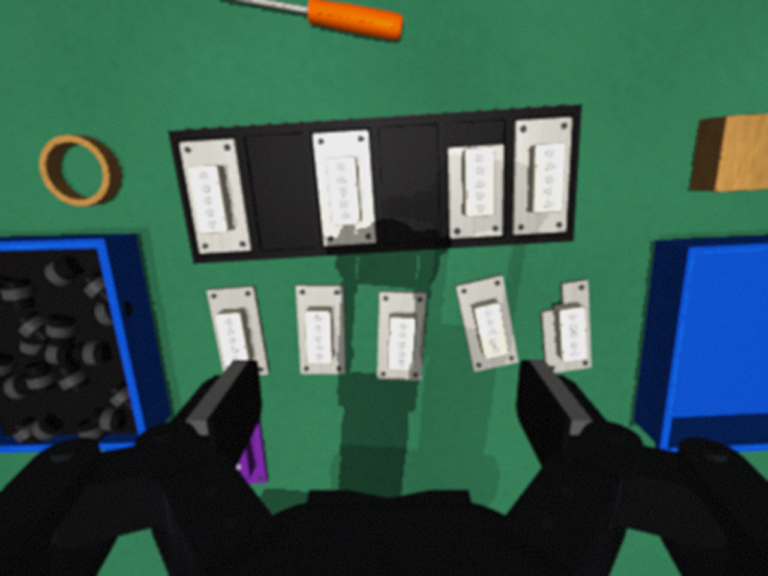

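All three other fitted modules show four intact corners: (213,195), (344,185) and (543,175). The one at (476,190) is the short one. Pockets 2 and 4 are empty. I'll measure with enlarged crops.

Run:
```python
from h import *
im=cv2.imread("pics/w2.png"); cv2.imwrite("pics/w2c.png",cv2.resize(im[60:185,100:300],None,fx=4,fy=4,interpolation=cv2.INTER_CUBIC))
cv2.imwrite("pics/w2d.png",cv2.resize(im[60:185,230:410],None,fx=4,fy=4,interpolation=cv2.INTER_CUBIC))
```

```text
(no output)
```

View pics/w2c.png

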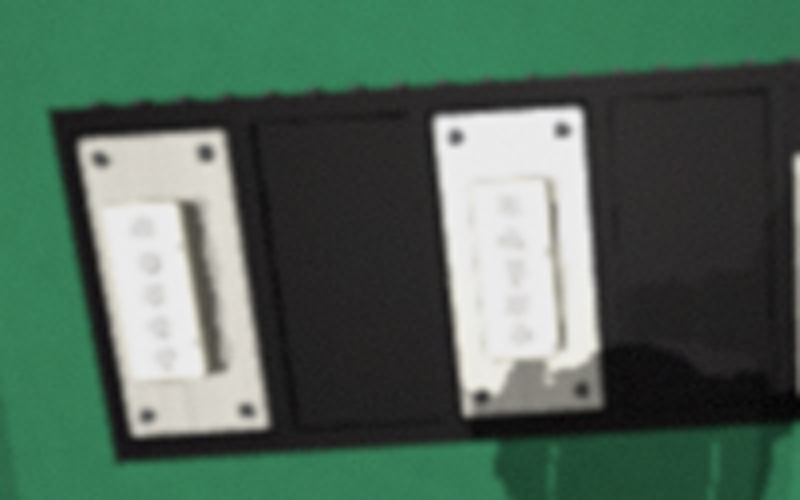

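View pics/w2d.png

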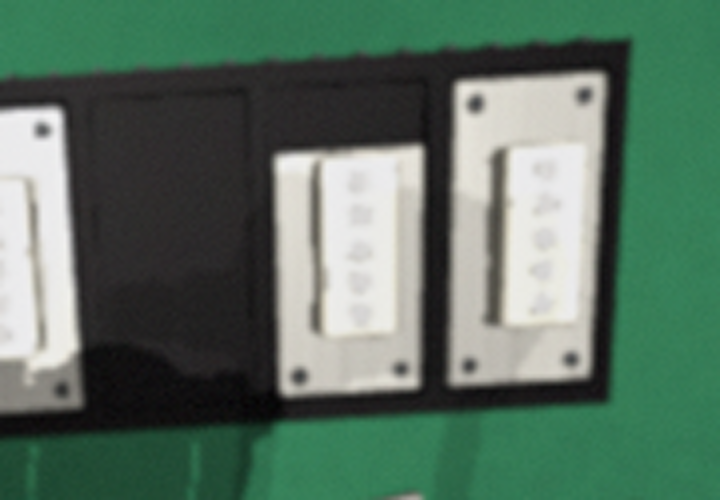

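```bash
cat > fit.py <<'E'
from h import *
from scipy.optimize import least_squares
def fitrect(c,px,L,W,z,x0):
    # px order: (+x,+y),(-x,+y),(-x,-y),(+x,-y)
    m=np.array([[L/2,W/2],[-L/2,W/2],[-L/2,-W/2],[L/2,-W/2]])
    def f(p):
        cc,ss=np.cos(p[2]),np.sin(p[2]); w=m@np.array([[cc,ss],[-ss,cc]])+p[:2]
        return np.concatenate([proj(c,[*q,z])-u for q,u in zip(w,px)])
    r=least_squares(f,x0); return r.x, np.abs(r.fun).max()
E
python3 - <<'E'
from fit import *
c=list(cal("wrist")); c[4]=np.load("w2.npy")
p,e=fitrect(c,np.array([(113,88),(129.5,175.2),(382,160.8),(387.5,70)])-.0,.150,.452,.036,[.65,.02,0.04])
print("housing",p[:2].round(4),np.degrees(p[2]).round(2),"resid px",e.round(2)); 
a=p[2]
for i in range(6):
    y=(i-2.5)*.074; print("pocket",i,(p[:2]+y*np.array([-np.sin(a),np.cos(a)])).round(4))
im=cv2.imread("pics/w2.png")
print(*plates(c,im,lambda u,v:0.038 if v<165 else .008,roi=(100,60,400,250),amin=500,thr=110),sep="\n")
ct=cal("top")
p,e=fitrect(ct,np.array([(219,129.5),(220,166.5),(331.5,163.5),(330,126.5)]),.150,.452,.036,[.65,.02,0.04]); print("top",p,e)
E
```

```text
housing [0.6552 0.0289] 2.9 resid px 0.78
pocket 0 [ 0.6646 -0.1559]
pocket 1 [ 0.6609 -0.082 ]
pocket 2 [ 0.6571 -0.0081]
pocket 3 [0.6534 0.0658]
pocket 4 [0.6496 0.1397]
pocket 5 [0.6459 0.2136]
(267, 224, 462.0, 3.9, 125.4, 59.8, -2.2)
(159, 220, 469.5, 218.0, 125.7, 61.9, 3.9)
(213, 218, 471.7, 109.0, 123.6, 60.0, -0.9)
(379, 218, 472.0, -214.6, 126.2, 62.1, 8.8)
(325, 215, 477.8, -110.9, 126.3, 61.8, 13.5)
(317, 127, 650.1, -81.6, 102.0, 61.9, 3.2)
(143, 130, 646.8, 214.6, 125.8, 62.1, 3.0)
(229, 124, 655.3, 67.0, 125.1, 62.8, 3.0)
(361, 116, 665.9, -154.8, 125.7, 62.0, 2.9)
top [0.64990939 0.02565215 0.04616492] 0.7325365219899993
```

Pocket 1 holds the short module, with the diffuser centre at about (0.662, -0.081). I'll go above it first.

Call:
send_rows --pt "0.55 0.02 -0.01 0.055 -0.062" --pt "0.55 0.02 -0.01 0.055 0" --pt "0.55 0.02 -0.01 0.055 0" --pt "0.55 0.02 -0.01 0.055 0" --pt "0.55 0.015 -0.003 0.055 0" --pt "0.55 0 0 0 0" --pt "0.55 0 0 0 0"

```text
clock: 3.75
position: [0.6639, -0.0742, 0.1272]
ee_rot: [-0.001, 0.726, -0.687, 0.001]
contact_force: [-0.7, -0.6, 0.2]
width: 0.0471
```

Run:
```python
from h import *
go(.662,-.081,.043,-87)
c,im=shot("wrist","w3"); cv2.imwrite("pics/w3b.png",cv2.resize(im,(768,576),interpolation=cv2.INTER_CUBIC))
```

```text
t 3.75 pos [ 0.6639 -0.0742  0.1272] yaw -86.85 w 0.0471 F [-0.7 -0.6  0.2] q6 1.3
shift mm [ 6.6  2.6 84.2] turn 0.0027
```

View pics/w3b.png

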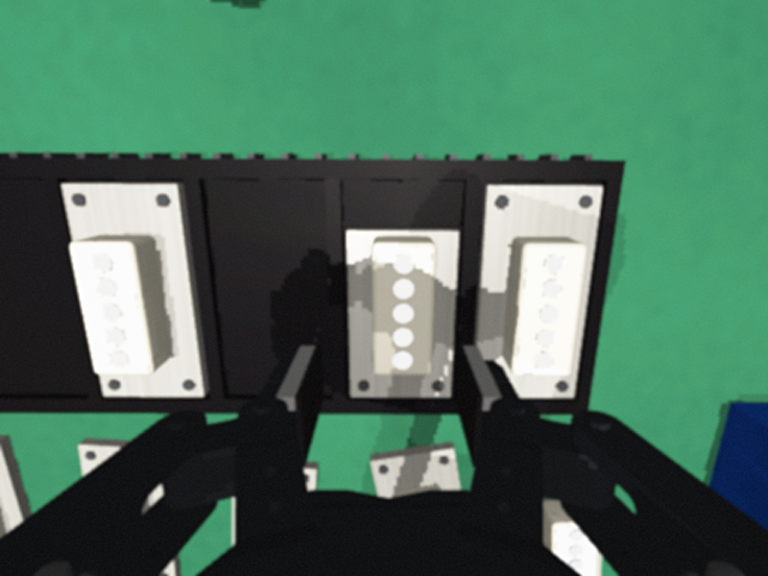

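The jaws straddle the short module at (403,310) and the neighbouring diffusers are clear. I'll descend and grip.

Call:
send_rows --pt "0.55 0.0066 0.0026 0.03 0" --pt "0.55 0 0 0.03 0" --pt "0.55 0 0 0.015 0" --pt "0.55 0 0 0.009 0" --pt "0.55 0 0 0 0" --squeeze 50

```text
clock: 4.42
position: [0.6614, -0.0812, 0.041]
ee_rot: [-0.0, 0.726, -0.687, 0.0]
contact_force: [-0.8, 0.2, 0.2]
width: 0.0471
```

Call:
send_rows --pt "0.2 0 0 0 0" --pt "0.2 0 0 0 0" --pt "0.2 0 0 0 0" --pt "0.2 0 0 0 0"

```text
clock: 4.92
position: [0.662, -0.0817, 0.0417]
ee_rot: [-0.001, 0.726, -0.687, 0.001]
contact_force: [0.1, -0.7, 6.1]
width: 0.0308
```

Call:
send_rows --pt "0.2 0 0 -0.02 0" --pt "0.2 0 0 -0.05 0" --pt "0.2 0 0 -0.06 0" --pt "0.2 0 0 0 0"

```text
clock: 5.42
position: [0.664, -0.0821, 0.1759]
ee_rot: [-0.003, 0.726, -0.687, 0.005]
contact_force: [0.0, 0.6, -2.1]
width: 0.0309
```

Call:
send_rows --pt "0.2 0.0466 0.0281 0 0" --pt "0.2 0.0466 0.0281 0 0" --pt "0.2 0.0466 0.0281 0 0" --pt "0.2 0.0466 0.0281 0 0" --pt "0.2 0.0466 0.0281 0 0" --pt "0.2 0.0466 0.0281 0 0" --pt "0.2 0.0466 0.0281 0 0" --pt "0.2 0.0466 0.0281 0 0"

```text
clock: 6.42
position: [0.4551, -0.4664, 0.1682]
ee_rot: [-0.0, 0.726, -0.688, -0.002]
contact_force: [0.2, -0.2, -2.1]
width: 0.0309
```

Run:
```python
from h import *
go(.457,-.465,.03,-90)
c,im=shot("wrist","w4"); cv2.imwrite("pics/w4b.png",cv2.resize(im,(768,576),interpolation=cv2.INTER_CUBIC))
```

```text
t 6.42 pos [ 0.4551 -0.4664  0.1682] yaw -86.87 w 0.0309 F [ 0.2 -0.2 -2.1] q6 0.61
shift mm [ -0.9  -2.2 138.2] turn 0.0546
```

View pics/w4b.png

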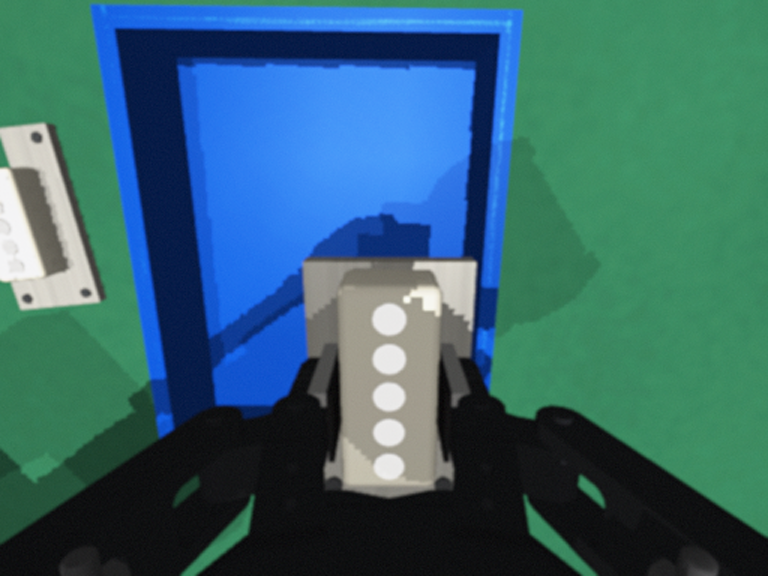

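The short module is held squarely over the right half of the bin. I'll lower it, release and lift.

Call:
send_rows --pt "0.2 0 0 0.05 0.03" --pt "0.2 0 0 0.05 0" --pt "0.2 0 0 0.03 0" --pt "0.2 0 0 0.006 0" --pt "0.2 0 0 0 0" --pt "0.6 0 0 0 0" --pt "0.6 0 0 0 0" --pt "0.6 0 0 0 0"

```text
clock: 7.48
position: [0.4573, -0.4665, 0.0356]
ee_rot: [0.0, 0.716, -0.698, 0.001]
contact_force: [-1.0, 0.3, 0.1]
width: 0.0514
```

Call:
send_rows --pt "0.6 0 0 -0.03 0" --pt "0.6 0 0 -0.06 0" --pt "0.6 0 0 -0.06 0" --pt "0.6 -0.05 -0.01 -0.02 0" --pt "0.6 -0.06 0 0 0" --pt "0.6 -0.06 0 0 0" --pt "0.6 -0.06 0 0 -0.1" --pt "0.6 0 0 0 0"

```text
clock: 8.48
position: [0.4603, -0.2316, 0.2052]
ee_rot: [-0.001, 0.751, -0.66, -0.0]
contact_force: [0.2, -0.4, 0.2]
width: 0.0515
```

Run:
```python
from h import *
go(.472,-.2146,.011,-90+8.8)
c,im=shot("wrist","w5"); cv2.imwrite("pics/w5b.png",cv2.resize(im,(768,576),interpolation=cv2.INTER_CUBIC))
print(*plates(c,im,lambda u,v:.008,amin=500,thr=110),sep="\n")
c,im=shot("top","t5")
print(*plates(c,im,lambda u,v:0.038 if v<170 else .008,roi=(200,110,420,235)),sep="\n")
```

```text
t 8.47 pos [ 0.4603 -0.2316  0.2052] yaw -82.59 w 0.0515 F [ 0.2 -0.4  0.2] q6 0.84
shift mm [-15.1 -13.8 194.2] turn -0.0243
(451, 204, 444.5, -473.0, 101.5, 66.1, 0.5)
(247, 152, 471.3, -214.5, 124.8, 60.5, 8.2)
(159, 138, 477.0, -111.6, 125.0, 61.7, 13.5)
(60, 140, 460.6, 4.4, 125.1, 63.9, -2.6)
(203, 9, 617.9, -151.4, 67.8, 20.1, -82.6)
(280, 194, 459.0, 1.3, 123.7, 63.7, -3.3)
(334, 189, 485.0, -214.6, 97.5, 61.1, 1.0)
(254, 192, 467.2, 107.4, 121.6, 64.6, 0.9)
(227, 192, 465.8, 216.5, 124.0, 63.0, 4.3)
(308, 191, 475.2, -113.2, 126.1, 63.2, 12.6)
(385, 198, 462.5, -431.2, 283.9, 175.2, 12.6)
(228, 147, 643.9, 212.7, 121.4, 60.0, 1.3)
(265, 146, 652.8, 64.8, 125.5, 60.1, 0.9)
(321, 144, 663.0, -156.4, 123.4, 61.8, 3.0)
```

View pics/w5b.png

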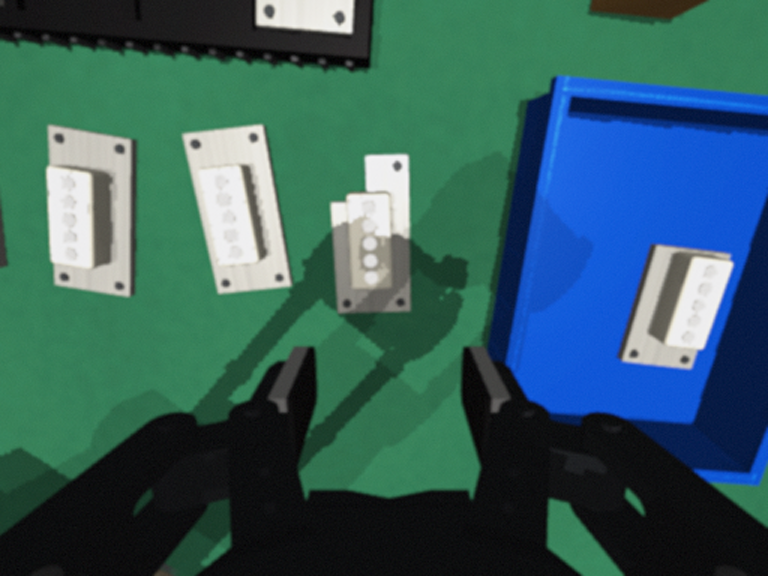

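View pics/t5.png

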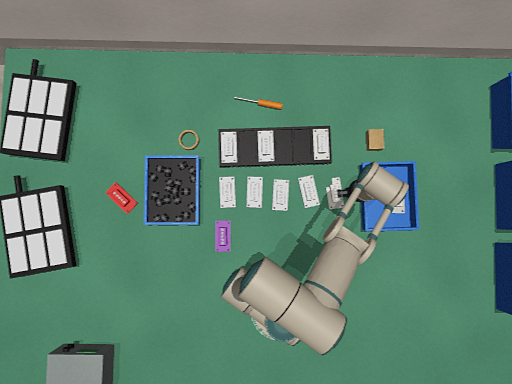

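The short module lies in the bin at (680,305). The chipped spare at (370,235) has its upper-left corner missing and is the only one like that. I'll pick it.

Call:
send_rows --pt "0.6 -0.0151 -0.0138 0.04 -0.02" --pt "0.6 0 0 0.06 0" --pt "0.6 0 0 0.05 0" --pt "0.6 0 0 0.03 0" --pt "0.6 0 0 0.012 0" --pt "0.6 0 0 0 0" --pt "0.6 0 0 0 0"

```text
clock: 9.45
position: [0.4741, -0.2202, 0.0135]
ee_rot: [-0.0, 0.756, -0.654, 0.002]
contact_force: [0.1, -1.1, 1.2]
width: 0.0513
```

Run:
```python
from h import *
go(.4713,-.2145,.011,-90+8.5)
```

```text
t 9.45 pos [ 0.4741 -0.2202  0.0135] yaw -81.73 w 0.0513 F [ 0.1 -1.1  1.2] q6 0.86
shift mm [-6.1  2.   2.5] turn -0.0041
```

Call:
send_rows --pt "0.6 -0.006 0.002 0.0025 0" --pt "0.6 0 0 0 0" --pt "0.2 0 0 0 0" --pt "0.2 0 0 0 0" --pt "0.2 0 0 0 0" --pt "0.2 0 0 0 0"

```text
clock: 10.2
position: [0.4708, -0.214, 0.0106]
ee_rot: [0.0, 0.757, -0.654, 0.001]
contact_force: [-1.1, 0.2, 6.2]
width: 0.0309
```

Call:
send_rows --pt "0.2 0 0 -0.02 0" --pt "0.2 0 0 -0.06 0" --pt "0.2 0 0 -0.06 0.06" --pt "0.2 0 0 -0.03 0.06" --pt "0.2 0.05 0 0 0" --pt "0.2 0.05 0 0 0" --pt "0.2 0.05 0 0 0" --pt "0.2 0 0 0 0"

```text
clock: 11.2
position: [0.4735, -0.3669, 0.1786]
ee_rot: [0.001, 0.715, -0.7, 0.0]
contact_force: [0.1, 0.9, -1.8]
width: 0.031
```

Run:
```python
from h import *
go(.457,-.373,.035,-89)
c,im=shot("wrist","w6"); cv2.imwrite("pics/w6b.png",cv2.resize(im,(768,576),interpolation=cv2.INTER_CUBIC))
```

```text
t 11.2 pos [ 0.4735 -0.3669  0.1786] yaw -88.78 w 0.031 F [ 0.1  0.9 -1.8] q6 0.78
shift mm [  5.6  16.6 143.6] turn 0.0038
```

View pics/w6b.png

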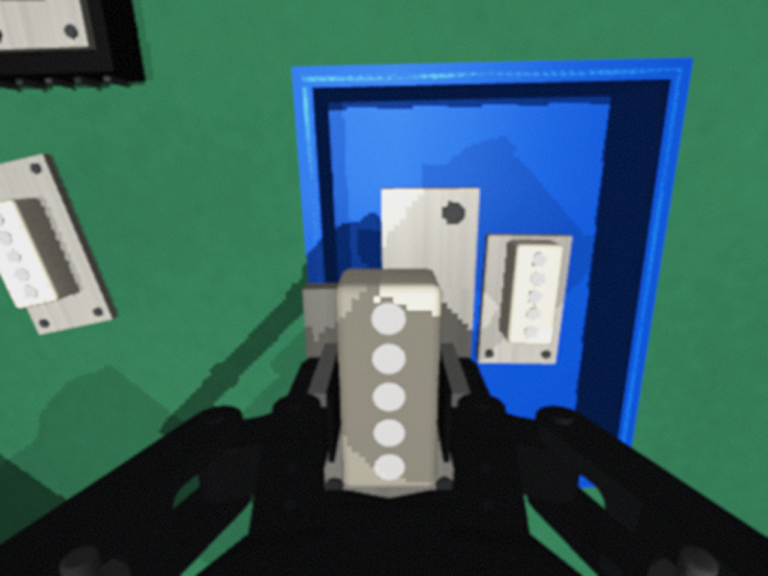

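Call:
send_rows --pt "0.2 0.004 0.0166 0.03 0" --pt "0.2 0 0 0.05 0" --pt "0.2 0 0 0.04 0" --pt "0.2 0 0 0.02 0" --pt "0.2 0 0 0 0" --pt "0.55 0 0 0 0" --pt "0.55 0 0 0 0" --pt "0.55 0 0 0 0"

```text
clock: 12.25
position: [0.458, -0.3683, 0.0411]
ee_rot: [0.0, 0.716, -0.698, 0.001]
contact_force: [-0.1, -0.2, -0.1]
width: 0.0471
```

Call:
send_rows --pt "0.55 0 0 -0.03 0" --pt "0.55 0 0 -0.06 0" --pt "0.55 0 0 -0.06 0" --pt "0.55 -0.05 0 -0.02 0" --pt "0.55 -0.06 0 0 -0.1" --pt "0.55 -0.06 0 0 -0.1" --pt "0.55 -0.06 0 0 0" --pt "0.55 0 0 0 0"

```text
clock: 13.25
position: [0.432, -0.136, 0.2105]
ee_rot: [-0.0, 0.783, -0.622, -0.0]
contact_force: [0.0, -0.7, -0.3]
width: 0.0471
```

Run:
```python
from h import *
go(.477,-.1112,.011,-90+13.5)
c,im=shot("wrist","w7"); cv2.imwrite("pics/w7b.png",cv2.resize(im,(768,576),interpolation=cv2.INTER_CUBIC))
print(*plates(c,im,lambda u,v:.008,amin=500,thr=110),sep="\n")
```

```text
t 13.25 pos [ 0.432  -0.136   0.2105] yaw -76.87 w 0.0471 F [ 0.  -0.7 -0.3] q6 0.88
shift mm [-13.7 -49.4 199.6] turn -0.0065
(501, 223, 430.7, -447.0, 100.1, 39.6, 26.8)
(463, 190, 459.2, -389.3, 124.8, 30.4, 2.9)
(246, 122, 477.3, -111.2, 124.2, 61.2, 13.5)
(148, 114, 460.6, 3.0, 125.2, 61.5, -2.5)
(55, 83, 470.3, 109.9, 124.8, 63.8, -0.9)
```

View pics/w7b.png

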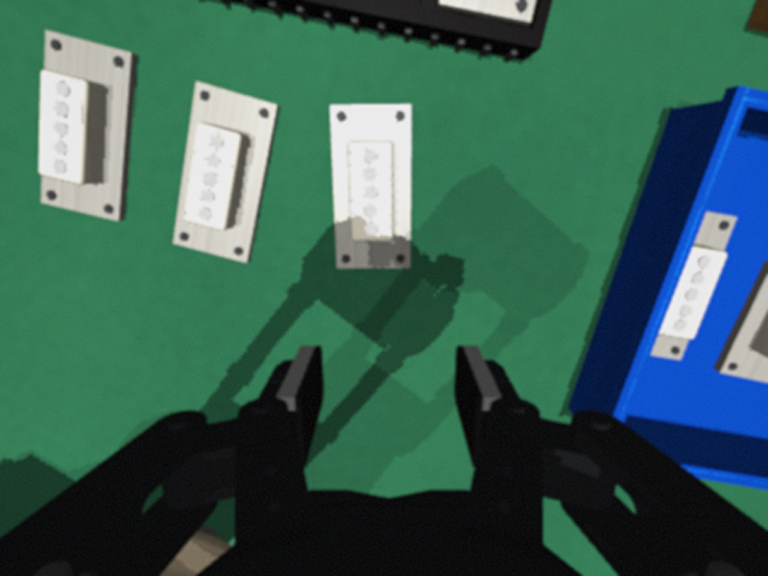

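Both rejects are in the bin. The spare at (371,185) shows four whole corners, so I'll pick it for pocket 1.

Call:
send_rows --pt "0.55 -0.0068 -0.025 0.03 -0.006" --pt "0.55 -0.0068 -0.0244 0.04 0" --pt "0.55 0 0 0.055 0" --pt "0.55 0 0 0.05 0" --pt "0.55 0 0 0.015 0" --pt "0.55 0 0 0 0"

```text
clock: 14.05
position: [0.4787, -0.1165, 0.0186]
ee_rot: [0.0, 0.783, -0.622, -0.001]
contact_force: [0.0, -0.3, 0.6]
width: 0.047
```

Run:
```python
from h import *
go(.4773,-.1112,.011,-90+13.5)
```

```text
t 14.05 pos [ 0.4787 -0.1165  0.0186] yaw -76.85 w 0.047 F [ 0.  -0.3  0.6] q6 0.96
shift mm [-5.4  0.1  7.6] turn -0.0062
```

Call:
send_rows --pt "0.55 -0.0054 0 0.0076 -0.006" --pt "0.55 0 0 0 0" --pt "0.2 0 0 0 0" --pt "0.2 0 0 0 0" --pt "0.2 0 0 0 0" --pt "0.2 0 0 0 0"

```text
clock: 14.8
position: [0.4785, -0.1106, 0.0132]
ee_rot: [-0.0, 0.786, -0.619, 0.001]
contact_force: [-0.3, -0.5, 6.2]
width: 0.031
```

Run:
```python
from h import *
go(.4773,-.1112,.011,-90+13.5)
```

```text
t 14.8 pos [ 0.4785 -0.1106  0.0132] yaw -76.42 w 0.031 F [-0.3 -0.5  6.2] q6 0.97
shift mm [0.3 1.3 2.2] turn 0.0015
```

Call:
send_rows --pt "0.2 0 0 -0.02 0" --pt "0.2 0 0 -0.055 0.09" --pt "0.2 0 0 -0.06 0.095" --pt "0.2 -0.005 -0.0463 0 0" --pt "0.2 -0.005 -0.0463 0 0" --pt "0.2 -0.005 -0.0463 0 0" --pt "0.2 -0.005 -0.0463 0 0" --pt "0.2 0 0 0 0"

```text
clock: 15.8
position: [0.6643, -0.0798, 0.1457]
ee_rot: [-0.0, 0.726, -0.688, 0.0]
contact_force: [-1.3, -0.1, -2.6]
width: 0.031
```

Run:
```python
from h import *
go(.6609,-.082,.043,-87.1)
c,im=shot("wrist","w8"); cv2.imwrite("pics/w8b.png",cv2.resize(im,(768,576),interpolation=cv2.INTER_CUBIC)); np.save("w8.npy",c[4])
```

```text
t 15.8 pos [ 0.6643 -0.0798  0.1457] yaw -86.95 w 0.031 F [-1.3 -0.1 -2.6] q6 1.29
shift mm [  2.    3.6 102.7] turn 0.0026
```

View pics/w8b.png

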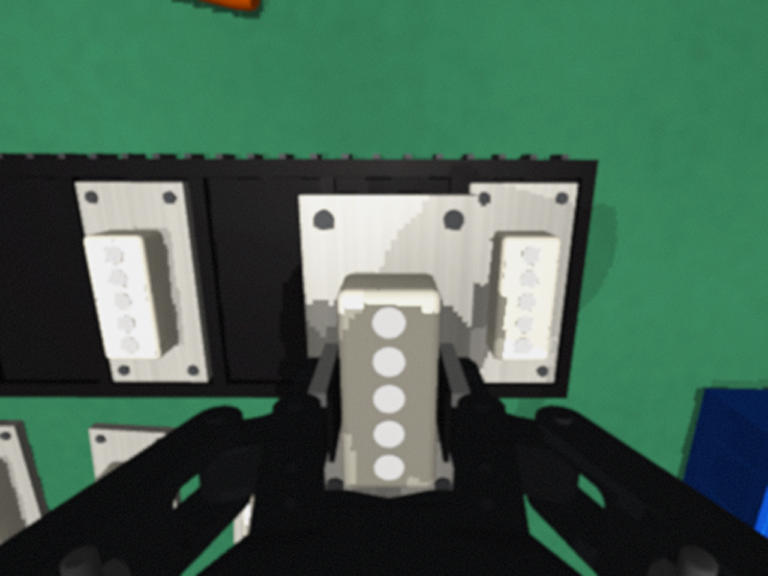

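Run:
```python
from h import *
im=cv2.imread("pics/w8.png"); cv2.imwrite("pics/w8c.png",cv2.resize(im[95:280,180:400],None,fx=3.5,fy=3.5,interpolation=cv2.INTER_CUBIC))
c=list(cal("wrist")); c[4]=np.load("w8.npy")
a=unproj(c,299/1.5,195.5/1.5,.1405);b=unproj(c,483/1.5,195/1.5,.1405); print("held far edge",a.round(4),b.round(4),"mid",((a+b)/2).round(4),"len",np.linalg.norm(a-b).round(4))
h=np.radians(2.9); R=np.array([[np.cos(h),-np.sin(h)],[np.sin(h),np.cos(h)]])
for u,v,m in [(597,160,(.075,-.226)),(567,396,(-.075,-.226))]:
    p=unproj(c,u/1.5,v/1.5,.036)[:2]; print("corner",p.round(4),"implied centre",(p-R@np.array(m)).round(4))
```

```text
held far edge [ 0.7227 -0.0462  0.1405] [ 0.7261 -0.1078  0.1405] mid [ 0.7244 -0.077   0.1405] len 0.0617
corner [ 0.742  -0.1918] implied centre [0.6556 0.0301]
corner [ 0.5941 -0.2   ] implied centre [0.6575 0.0295]
```

View pics/w8c.png

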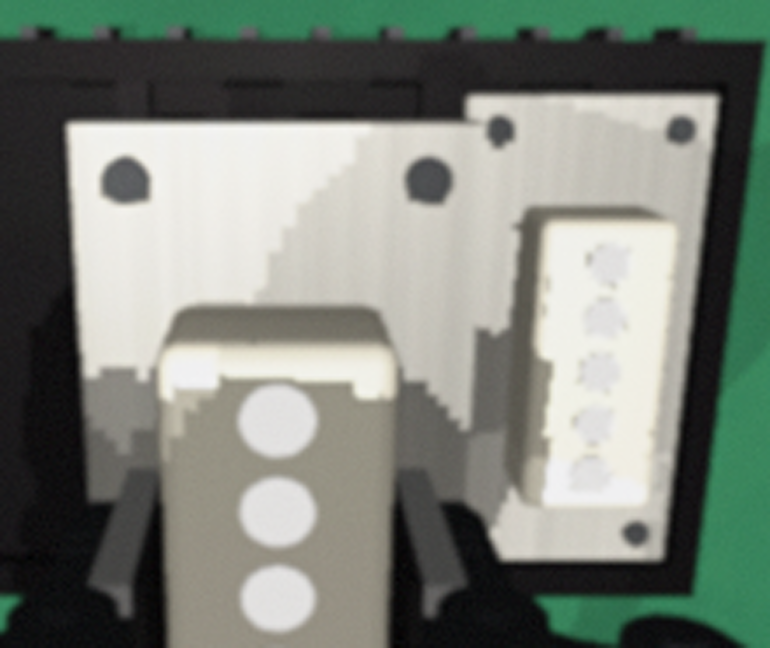

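Call:
send_rows --pt "0.2 0.0014 0.0017 0.03 0.002" --pt "0.2 0 0 0.04 0" --pt "0.2 0 0 0.015 0" --pt "0.2 0 0 0 0" --pt "0.2 0 0 0 0"

```text
clock: 16.48
position: [0.6608, -0.0824, 0.0638]
ee_rot: [-0.001, 0.724, -0.689, 0.001]
contact_force: [0.6, 0.5, -1.6]
width: 0.0309
```

Run:
```python
from h import *
go(.6628,-.0813,.0432,-87.1)
c,im=shot("wrist","w9"); cv2.imwrite("pics/w9b.png",cv2.resize(im,(768,576),interpolation=cv2.INTER_CUBIC))
```

```text
t 16.48 pos [ 0.6608 -0.0824  0.0638] yaw -87.15 w 0.0309 F [ 0.6  0.5 -1.6] q6 1.29
shift mm [-1.1 -2.  20.6] turn -0.001
```

View pics/w9b.png

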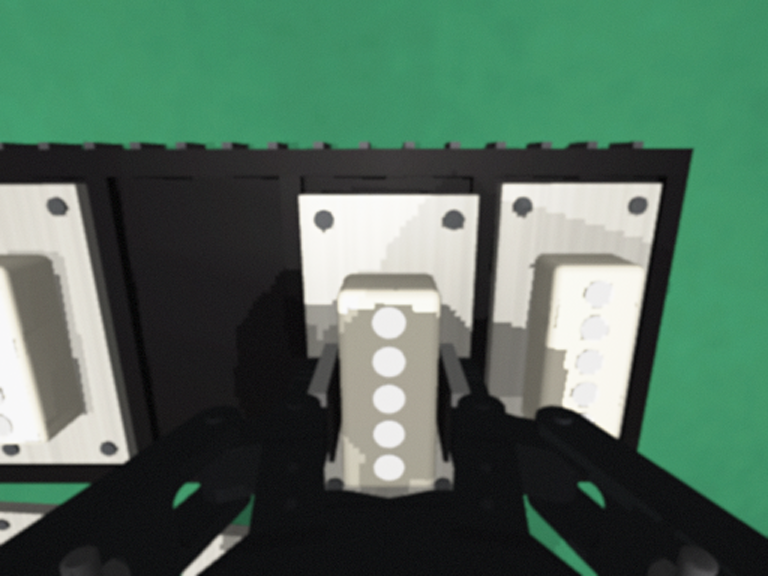

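```bash
cat > chk.py <<'E'
from h import *
def chk(c,held,pock,tcpz,dz=.0132,yaw=2.9):
    a=np.radians(yaw); ex=np.array([np.cos(a),np.sin(a)])
    H=np.mean([unproj(c,u/1.5,v/1.5,tcpz-dz+.008)[:2] for u,v in held],0)-.062*ex
    hd=[unproj(c,u/1.5,v/1.5,tcpz-dz+.008)[:2] for u,v in held]
    pd=[unproj(c,u/1.5,v/1.5,.036)[:2] for u,v in pock]
    P=np.mean(pd,0)-.065*ex
    f=lambda d:(np.linalg.norm(d[1]-d[0]).round(4),np.degrees(np.arctan2(*(d[0]-d[1])[::-1])).round(2)-90)
    print("held",H.round(4),f(hd),"pocket",P.round(4),f(pd),"diff",((P-H)*1000).round(1))
E
python3 - <<'E'
from chk import *
im=cv2.imread("pics/w9.png"); cv2.imwrite("pics/w9c.png",cv2.resize(im[85:285,180:340],None,fx=4,fy=4,interpolation=cv2.INTER_CUBIC)[:600])
chk(cal("wrist"),[(299,195),(479,195)],[(302,178),(473,178)],.0638)
E
```

```text
held [ 0.6592 -0.0823] (np.float64(0.0605), np.float64(2.8599999999999994)) pocket [ 0.6609 -0.0817] (np.float64(0.0655), np.float64(2.8599999999999994)) diff [1.7 0.6]
```

View pics/w9c.png

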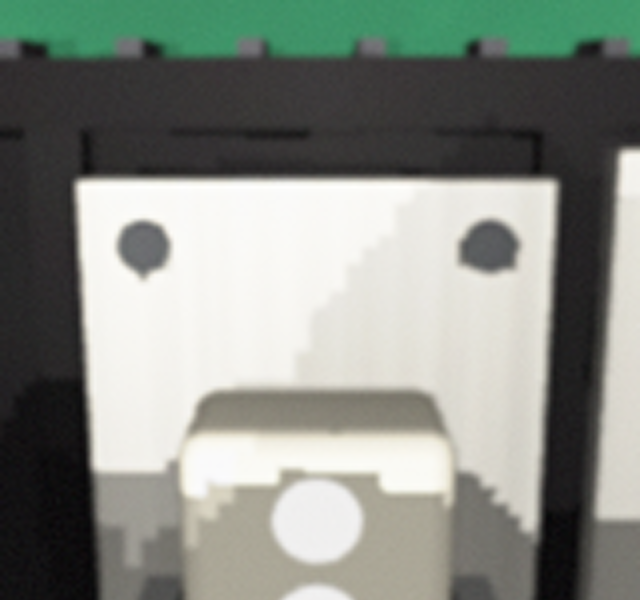

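The measurements agree: I need +1.7 mm in x and +0.6 mm in y. I'll seat it.

Call:
send_rows --pt "0.2 -0.0006 -0.0018 0.006 0" --pt "0.2 0 0 0.007 0" --pt "0.2 0 0 0.006 0" --pt "0.2 0 0 0.0015 0" --pt "0.2 0 0 0 0" --pt "0.2 0 0 0 0"

```text
clock: 17.27
position: [0.6615, -0.0813, 0.0433]
ee_rot: [-0.0, 0.725, -0.689, 0.0]
contact_force: [-3.7, 0.5, 6.9]
width: 0.031
```

Run:
```python
from h import *
go(.6628,-.0813,.0432,-87.1)
```

```text
t 17.27 pos [ 0.6615 -0.0813  0.0433] yaw -87.14 w 0.031 F [-3.7  0.5  6.9] q6 1.29
shift mm [ 0.1 -1.3  0.1] turn -0.0007
```

Call:
send_rows --pt "0.45 0 0 0 0" --pt "0.55 0 0 0 0" --pt "0.55 0 0 0 0" --pt "0.55 0 0 -0.02 0" --pt "0.55 0 0 -0.05 0" --pt "0.55 0 0 -0.06 0" --pt "0.55 -0.018 0.044 -0.03 0" --pt "0.55 -0.018 0.044 0 0"

```text
clock: 18.27
position: [0.5731, -0.05, 0.2047]
ee_rot: [-0.002, 0.724, -0.689, 0.003]
contact_force: [0.5, -0.0, -0.1]
width: 0.047
```

Call:
send_rows --pt "0.55 -0.018 0.044 0 0" --pt "0.55 -0.018 0.044 0 0" --pt "0.55 -0.018 0.044 0 0.09" --pt "0.55 0 0 0 0" --pt "0.55 0 0 0 0"

```text
clock: 18.9
position: [0.4384, -0.0026, 0.2022]
ee_rot: [0.001, -0.693, 0.721, -0.001]
contact_force: [0.5, 0.2, 0.7]
width: 0.0472
```

Run:
```python
from h import *
go(.4606,.003,.012,-92.5)
c,im=shot("wrist","w10"); cv2.imwrite("pics/w10b.png",cv2.resize(im,(768,576),interpolation=cv2.INTER_CUBIC))
print(*plates(c,im,lambda u,v:.008,amin=500,thr=110),sep="\n")
```

```text
t 18.9 pos [ 0.4384 -0.0026  0.2022] yaw -92.27 w 0.0472 F [0.5 0.2 0.7] q6 1.45
shift mm [ -6.6 -21.5 190.2] turn 0.004
(255, 149, 461.2, 3.0, 123.6, 61.2, -2.5)
(68, 148, 468.2, 220.0, 124.7, 64.2, 4.0)
(162, 142, 470.5, 108.2, 125.0, 61.5, -0.9)
(180, 9, 607.6, 71.2, 67.9, 19.9, 87.7)
(26, 19, 607.1, 232.2, 64.2, 32.2, -89.4)
```

View pics/w10b.png

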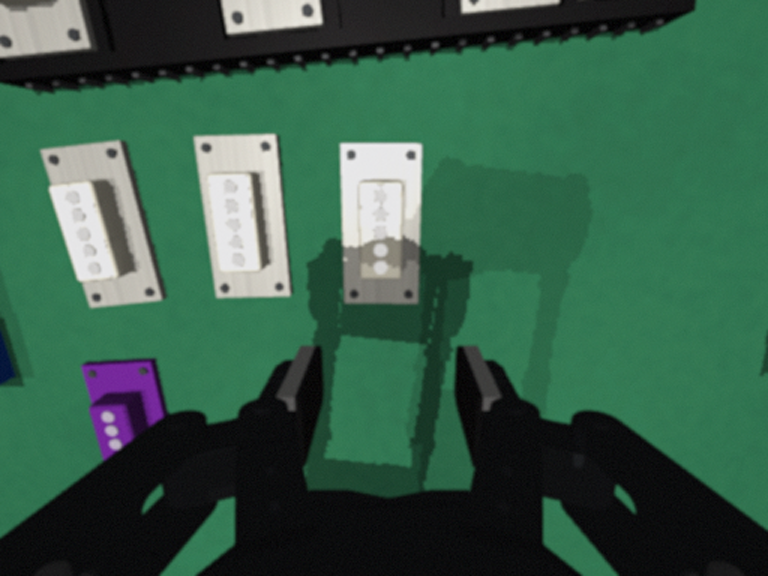

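The spare at (381,225) has four whole corners. I'll pick it for pocket 2.

Call:
send_rows --pt "0.55 -0.0056 -0.0225 0.05 0.004" --pt "0.55 0 0 0.055 0" --pt "0.55 0 0 0.05 0" --pt "0.55 0 0 0.025 0" --pt "0.55 0 0 0.008 0" --pt "0.55 0 0 0 0" --pt "0.55 0 0 0 0"

```text
clock: 19.82
position: [0.4616, 0.0019, 0.0147]
ee_rot: [0.001, -0.691, 0.723, -0.001]
contact_force: [-0.6, 0.8, 0.5]
width: 0.0472
```

Run:
```python
from h import *
go(.4612,.003,.012,-92.5)
```

```text
t 19.82 pos [0.4616 0.0019 0.0147] yaw -92.54 w 0.0472 F [-0.6  0.8  0.5] q6 1.47
shift mm [-1.   0.5  2.7] turn -0.0007
```

Call:
send_rows --pt "0.55 -0.001 0 0.0027 0" --pt "0.2 0 0 0 0" --pt "0.2 0 0 0 0" --pt "0.2 0 0 0 0" --pt "0.2 0 0 0 0" --pt "0.2 0 0 0 0"

```text
clock: 20.58
position: [0.4607, 0.0032, 0.0117]
ee_rot: [0.0, -0.691, 0.723, -0.001]
contact_force: [-1.4, 0.1, 4.9]
width: 0.0308
```

Run:
```python
from h import *
go(.4612,.003,.012,-92.5)
```

```text
t 20.57 pos [0.4607 0.0032 0.0117] yaw -92.52 w 0.0308 F [-1.4  0.1  4.9] q6 1.47
shift mm [ 0.2 -0.5 -0.3] turn -0.0004
```

Call:
send_rows --pt "0.2 0 0 -0.02 0" --pt "0.2 0 0 -0.055 -0.047" --pt "0.2 0 0 -0.05 -0.047" --pt "0.2 0.005 -0.049 0 0" --pt "0.2 0.005 -0.049 0 0" --pt "0.2 0.005 -0.049 0 0" --pt "0.2 0.005 -0.049 0 0" --pt "0.2 0 0 0 0"

```text
clock: 21.58
position: [0.6602, -0.0073, 0.1345]
ee_rot: [-0.0, 0.724, -0.689, 0.001]
contact_force: [-0.5, 0.3, -0.7]
width: 0.0309
```

Run:
```python
from h import *
go(.6575,-.0078,.065,-87.1)
```

```text
t 21.57 pos [ 0.6602 -0.0073  0.1345] yaw -87.15 w 0.0309 F [-0.5  0.3 -0.7] q6 1.4
shift mm [ 0.3  2.8 69.5] turn -0.0009
```

Call:
send_rows --pt "0.2 0.0003 0.0028 0.035 0" --pt "0.2 0 0 0.025 0" --pt "0.2 0 0 0.0095 0" --pt "0.2 0 0 0 0" --pt "0.2 0 0 0 0"

```text
clock: 22.2
position: [0.6549, -0.0075, 0.0677]
ee_rot: [-0.001, 0.725, -0.689, 0.001]
contact_force: [0.2, 0.2, -1.5]
width: 0.0311
```

Run:
```python
from h import *
go(.6575,-.0078,.065,-87.1)
c,im=shot("wrist","w11"); cv2.imwrite("pics/w11b.png",cv2.resize(im,(768,576),interpolation=cv2.INTER_CUBIC))
cv2.imwrite("pics/w11c.png",cv2.resize(im[85:235,170:370],None,fx=4,fy=4,interpolation=cv2.INTER_CUBIC))
```

```text
t 22.2 pos [ 0.6549 -0.0075  0.0677] yaw -87.14 w 0.0311 F [ 0.2  0.2 -1.5] q6 1.4
shift mm [ 0.5 -2.6  2.7] turn -0.0008
```

View pics/w11c.png

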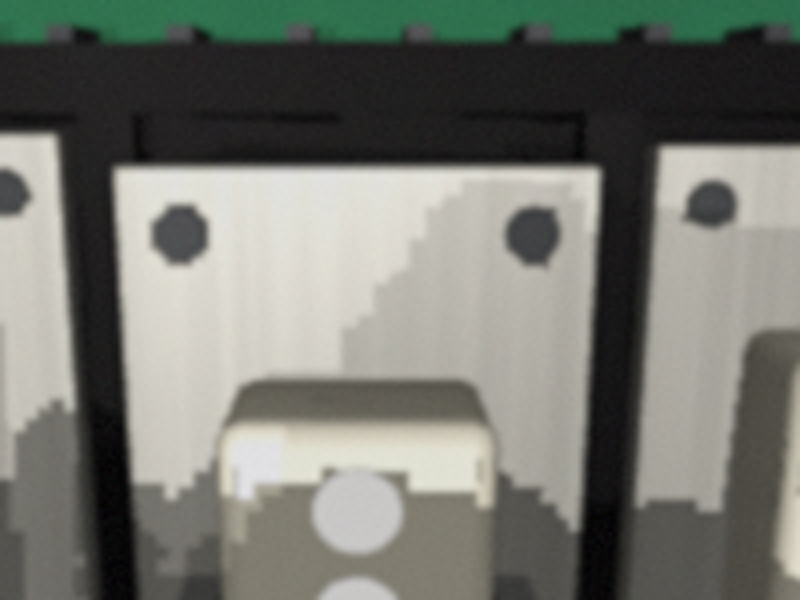

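```bash
cat >> chk.py <<'E'
def chkc(held,pock,off,s,tcpz,dz):
    f=lambda L:[((u/s+off[0])*1.5,(v/s+off[1])*1.5) for u,v in L]
    chk(cal("wrist"),f(held),f(pock),tcpz,dz)
E
python3 - <<'E'
from chk import *
chkc([(114,167),(602,165)],[(140,117),(580,117)],(170,85),4,.0677,.0117)
E
```

```text
held [ 0.655  -0.0073] (np.float64(0.0606), np.float64(3.0999999999999943)) pocket [ 0.6573 -0.0076] (np.float64(0.0643), np.float64(2.8700000000000045)) diff [ 2.3 -0.2]
```

Call:
send_rows --pt "0.2 0.0003 -0.0024 0.007 0" --pt "0.2 0 0 0.008 0" --pt "0.2 0 0 0.007 0" --pt "0.2 0 0 0.003 0" --pt "0.2 0 0 0 0" --pt "0.2 0 0 0 0"

```text
clock: 23.0
position: [0.656, -0.0075, 0.0418]
ee_rot: [0.0, 0.725, -0.689, -0.0]
contact_force: [-2.6, 0.6, 3.2]
width: 0.0313
```

Run:
```python
from h import *
go(.6573,-.0076,.0417,-87.1)
```

```text
t 23.0 pos [ 0.656  -0.0075  0.0418] yaw -87.14 w 0.0313 F [-2.6  0.6  3.2] q6 1.4
shift mm [ 0.1 -1.3  0.1] turn -0.0008
```

Call:
send_rows --pt "0.45 0 0 0 0" --pt "0.55 0 0 0 0" --pt "0.55 0 0 0 0" --pt "0.55 0 0 -0.02 0" --pt "0.55 0 0 -0.05 0" --pt "0.55 0 0 -0.06 0" --pt "0.55 -0.0245 0.0406 -0.03 0" --pt "0.55 -0.0245 0.0406 0 0"

```text
clock: 24.0
position: [0.5745, 0.0375, 0.2047]
ee_rot: [-0.002, 0.724, -0.69, 0.003]
contact_force: [0.7, 0.9, -1.0]
width: 0.0472
```

Call:
send_rows --pt "0.55 -0.0245 0.0406 0 0" --pt "0.55 -0.0245 0.0406 0 0" --pt "0.55 -0.0245 0.0406 0 0.066" --pt "0.55 0 0 0 0" --pt "0.55 0 0 0 0"

```text
clock: 24.62
position: [0.4486, 0.1046, 0.2019]
ee_rot: [0.001, -0.702, 0.713, -0.001]
contact_force: [0.2, -0.5, -0.1]
width: 0.0473
```

Run:
```python
from h import *
go(.4705,.109,.012,-90.9)
c,im=shot("wrist","w12"); cv2.imwrite("pics/w12b.png",cv2.resize(im,(768,576),interpolation=cv2.INTER_CUBIC))
print(*plates(c,im,lambda u,v:.008,amin=500,thr=110),sep="\n")
```

```text
t 24.62 pos [0.4486 0.1046 0.2019] yaw -90.89 w 0.0473 F [ 0.2 -0.5 -0.1] q6 1.66
shift mm [ -4.8 -21.4 190. ] turn 0.0002
(162, 151, 468.4, 218.1, 125.0, 61.4, 3.7)
(257, 149, 471.3, 108.4, 123.3, 61.2, -0.9)
(458, 9, 612.5, -102.0, 67.1, 18.1, 89.1)
(378, 11, 611.9, -20.8, 67.0, 23.8, -89.1)
(299, 13, 610.8, 60.6, 67.7, 26.4, 89.1)
(142, 20, 609.6, 222.8, 67.1, 38.0, -87.3)
```

View pics/w12b.png

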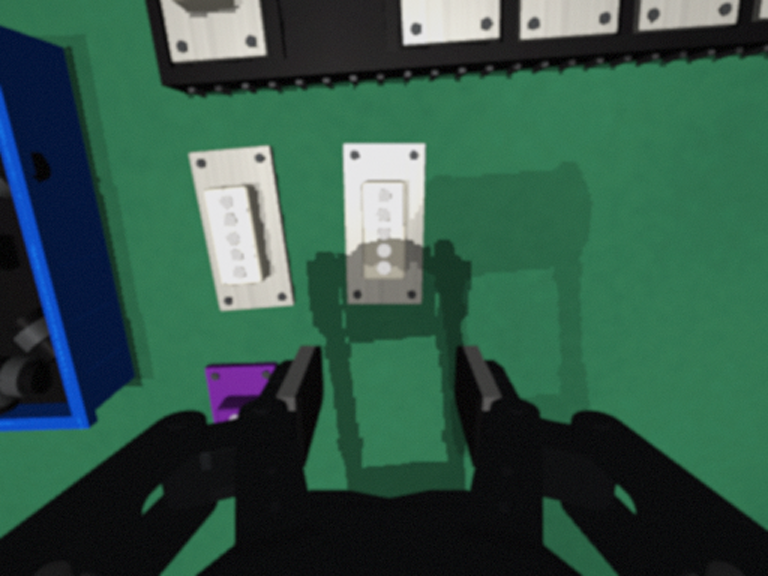

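The spare at (384,225) is whole, at (0.4713, 0.1086). I'll pick it for pocket 4.

Call:
send_rows --pt "0.55 -0.0045 -0.0225 0.05 0" --pt "0.55 0 0 0.055 0" --pt "0.55 0 0 0.05 0" --pt "0.55 0 0 0.027 0" --pt "0.55 0 0 0.008 0" --pt "0.55 0 0 0 0" --pt "0.55 0 0 0 0"

```text
clock: 25.55
position: [0.4718, 0.1087, 0.0126]
ee_rot: [0.001, -0.701, 0.713, -0.001]
contact_force: [-0.2, -0.6, 0.8]
width: 0.0467
```

Run:
```python
from h import *
go(.4713,.1086,.012,-90.9)
```

```text
t 25.55 pos [0.4718 0.1087 0.0126] yaw -90.94 w 0.0467 F [-0.2 -0.6  0.8] q6 1.67
shift mm [0.1 0.5 0.6] turn -0.0007
```

Call:
send_rows --pt "0.2 0 0 0 0" --pt "0.2 0 0 0 0" --pt "0.2 0 0 0 0" --pt "0.2 0 0 0 0" --pt "0.2 0 0 0 0"

```text
clock: 26.18
position: [0.4716, 0.1088, 0.0129]
ee_rot: [0.001, -0.701, 0.713, -0.001]
contact_force: [-0.1, -2.0, 6.9]
width: 0.0308
```

Call:
send_rows --pt "0.2 0 0 -0.02 0" --pt "0.2 0 0 -0.055 -0.033" --pt "0.2 0 0 -0.05 -0.033" --pt "0.2 -0.0056 -0.0448 0 0" --pt "0.2 -0.0056 -0.0448 0 0" --pt "0.2 -0.0056 -0.0448 0 0" --pt "0.2 -0.0056 -0.0448 0 0" --pt "0.2 0 0 0 0"

```text
clock: 27.18
position: [0.6512, 0.1405, 0.1356]
ee_rot: [-0.001, 0.725, -0.689, 0.001]
contact_force: [-1.7, -0.1, -1.8]
width: 0.0308
```

Run:
```python
from h import *
go(.650,.140,.065,-87.1)
```

```text
t 27.18 pos [0.6512 0.1405 0.1356] yaw -87.14 w 0.0308 F [-1.7 -0.1 -1.8] q6 1.63
shift mm [ 0.5  1.4 70.6] turn -0.0007
```

Call:
send_rows --pt "0.2 0.0003 0 0.035 0" --pt "0.2 0 0 0.025 0" --pt "0.2 0 0 0.0105 0" --pt "0.2 0 0 0 0" --pt "0.2 0 0 0 0"

```text
clock: 27.8
position: [0.6489, 0.1399, 0.0673]
ee_rot: [-0.001, 0.725, -0.689, 0.001]
contact_force: [0.6, 0.1, -1.6]
width: 0.0312
```

Run:
```python
from h import *
go(.650,.140,.0429,-87.1)
c,im=shot("wrist","w13")
cv2.imwrite("pics/w13c.png",cv2.resize(im[85:235,170:370],None,fx=4,fy=4,interpolation=cv2.INTER_CUBIC))
```

```text
t 27.8 pos [0.6489 0.1399 0.0673] yaw -87.14 w 0.0312 F [ 0.6  0.1 -1.6] q6 1.63
shift mm [-0.1 -1.1 24.4] turn -0.0008
```

View pics/w13c.png

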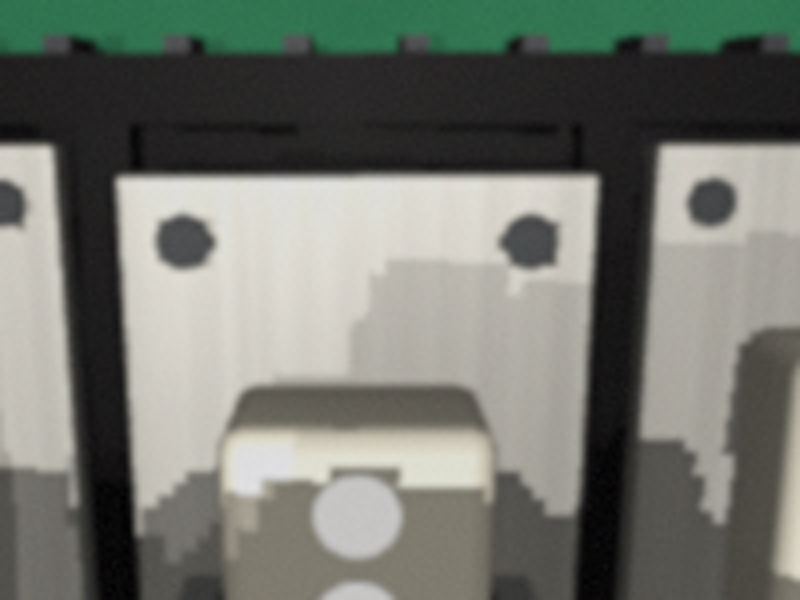

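Run:
```python
from chk import *
chkc([(117,176),(600,176)],[(136,127),(578,127)],(170,85),4,.0673,.0129)
```

```text
held [0.6477 0.1399] (np.float64(0.0606), np.float64(2.8700000000000045)) pocket [0.6499 0.1402] (np.float64(0.0646), np.float64(2.8700000000000045)) diff [2.2 0.3]
```

Call:
send_rows --pt "0.2 -0.0002 -0.0025 0.007 0" --pt "0.2 0 0 0.008 0" --pt "0.2 0 0 0.0065 0" --pt "0.2 0 0 0.002 0" --pt "0.2 0 0 0 0" --pt "0.2 0 0 0 0"

```text
clock: 28.6
position: [0.6503, 0.1401, 0.043]
ee_rot: [0.0, 0.725, -0.689, -0.0]
contact_force: [-3.1, -0.5, 4.4]
width: 0.0314
```

Run:
```python
from h import *
go(.6511,.1402,.0429,-87.1)
```

```text
t 28.6 pos [0.6503 0.1401 0.043 ] yaw -87.14 w 0.0314 F [-3.1 -0.5  4.4] q6 1.63
shift mm [-0.1 -0.8  0.1] turn -0.0008
```

Seated, with an upward reaction. I'll release, lift high and look over everything.

Call:
send_rows --pt "0.45 0 0 0 0" --pt "0.55 0 0 0 0" --pt "0.55 0 0 0 0" --pt "0.55 0 0 -0.02 0" --pt "0.55 0 0 -0.05 0" --pt "0.55 0 0 -0.06 0" --pt "0.55 0.02 0.005 -0.05 0" --pt "0.55 0.03 0.005 -0.05 0"

```text
clock: 29.6
position: [0.643, 0.0899, 0.2742]
ee_rot: [-0.0, 0.725, -0.689, 0.0]
contact_force: [-0.2, 0.2, -0.0]
width: 0.0476
```

Call:
send_rows --pt "0.55 0.03 0 -0.05 0" --pt "0.55 0.03 0 -0.05 0" --pt "0.55 0.02 0 -0.02 0" --pt "0.55 0 0 0 0" --pt "0.55 0 0 0 0"

```text
clock: 30.22
position: [0.6467, 0.0105, 0.3908]
ee_rot: [0.001, 0.725, -0.689, -0.001]
contact_force: [0.3, 0.5, 1.1]
width: 0.0471
```

Run:
```python
from h import *
go(.62,.03,.4,-87.1)
c,im=shot("wrist","w14"); cv2.imwrite("pics/w14b.png",cv2.resize(im,(768,576),interpolation=cv2.INTER_CUBIC))
print(*plates(c,im,lambda u,v:0.038 if v<165 else .008,amin=500,thr=110),sep="\n")
c,im=shot("scene","s14"); cv2.imwrite("pics/s14b.png",cv2.resize(im[80:280,130:370],None,fx=3,fy=3,interpolation=cv2.INTER_CUBIC))
```

```text
t 30.23 pos [0.6467 0.0105 0.3908] yaw -87.12 w 0.0471 F [0.3 0.5 1.1] q6 1.43
shift mm [-20.8  25.7  -9.1] turn -0.0004
(452, 270, 414.5, -397.3, 123.5, 44.3, 2.9)
(492, 259, 444.3, -476.2, 101.8, 71.3, 0.4)
(150, 231, 469.0, 217.9, 125.5, 61.9, 3.9)
(313, 142, 660.3, -80.8, 125.3, 61.9, 2.9)
(270, 141, 657.5, -7.0, 123.8, 61.6, 2.5)
(183, 142, 650.0, 140.6, 123.5, 62.3, 2.9)
(357, 141, 665.8, -154.8, 125.0, 62.1, 2.9)
(226, 141, 654.6, 66.9, 125.1, 62.6, 3.1)
(140, 142, 647.1, 214.5, 125.2, 61.9, 3.0)
```

View pics/w14b.png

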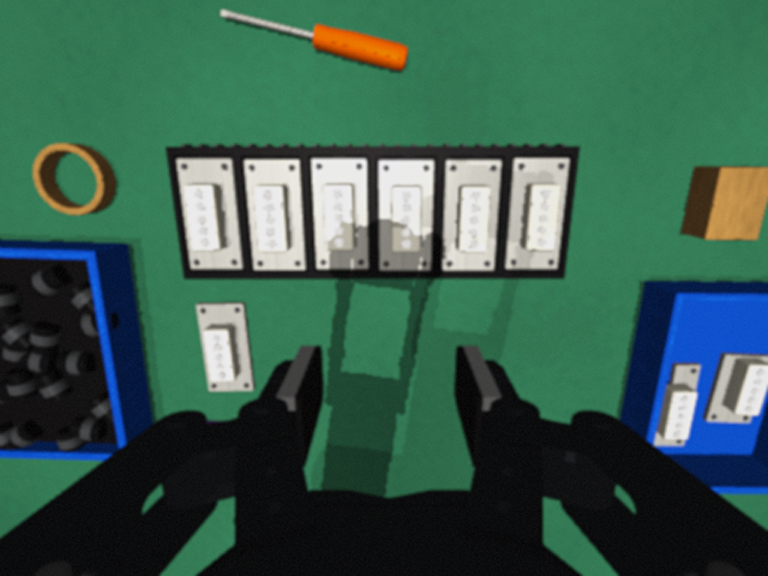

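View pics/s14b.png

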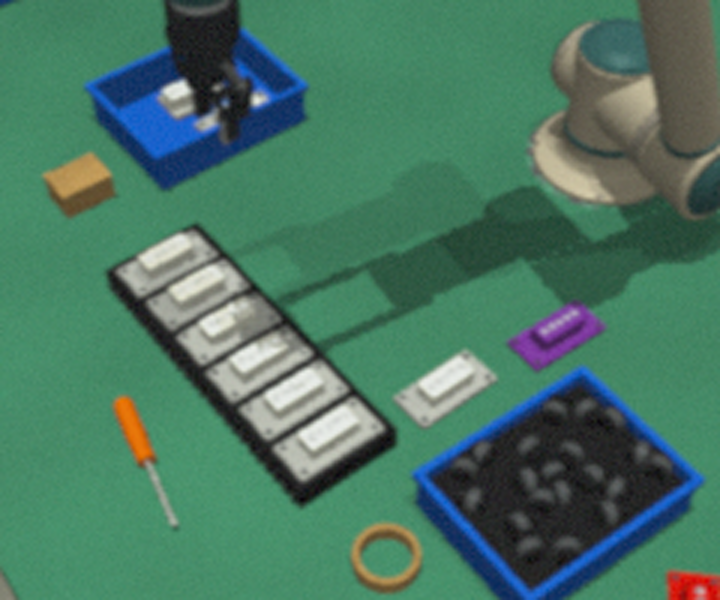

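All six pockets hold whole modules. They sit within about 1 mm of the pocket centres and at the pocket angle, and show no visible tilt. Both rejects lie in the bin, the leftover spare at (225,347) is flat on the bench, and the tape core (70,180) and carton (725,203) are where they were. I'll hand in.

Run:
```python
from h import *
print(manip.sign_off())
```

```text
the job is handed in; nothing more can be done
None
```

The job is done and handed in at about 30 s of robot time. I put the short module from pocket 1 and the chipped spare in the empty blue bin. I then filled pockets 1, 2 and 4 with sound spares.

**Last checks:**
- **Housing:** the final wrist and scene pictures show all six pockets holding whole modules. The three new ones measured within about 1 mm of their pocket centres and at the pocket angle. I felt a 3–7 N upward reaction as each one reached the pocket floor.
- **Bin and bench:** both rejects lie in the bin, and the leftover spare is flat on the bench where it started. The carton, tape core, gland bin and look-alikes were not touched.
- **Disagreement between cameras:** the top camera's positions differed from the wrist camera's by about 2–5 mm. I worked from the wrist camera, and before seating each module I checked it against its pocket in a close-up.

No check failed.

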